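# Roll the sediment core tube into the V-cradle and push it home

## Robot

A 6-joint arm with a two-finger parallel gripper is mounted at the origin on the work surface. World frame = base frame: x ahead of the robot, y to its left, z up, the work surface at z = 0. Lengths are in m, angles in rad, forces in N, time in s.
With the tool pointing down it reaches from about 0.375 to 0.9 m from the base axis. Payload 3.1 kg.
Tool frame: the origin (TCP) lies between the finger pads; the fingertips stand 8 mm ahead of it and the grasp point (between the pads) lies 11 mm behind it; z points along the fingers, y is the line along which they close (so a half turn about z gives the same grasp; the last joint's range is limited). The gripper opens to 85 mm and grips with 20 to 120 N. Pads are 22 mm wide; open, the fingers measure 114 mm over their backs; the gripper's body (76 mm by 85 mm) begins 54 mm behind the grasp point. The pads swing forward as they close: fully open they stand 13 mm farther back than shut.
Start: joints at [-1.304, 0.527, 1.433, -0, 1.181, -0.178], TCP at [0.27, -0.564, 0.239] pointing down, gripper open.
Joint ranges: [-3.08, 3.08], [-0.75, 2.2], [0.22, 2.44], [-1.43, 4.57], [0, 2.65], [-2.85, 2.85]. Speed limits (rad/s): [2.79, 2.79, 3.14, 3.14, 3.14, 3.14].

## Interface

Orientations are given as a unit quaternion [x, y, z, w].
In Python, from station import readout, cams, sign_off gives the robot as it stands.
- The arm moves only by the tool send_rows, never from a script. Its argument "commands" is text: rows parted by semicolons, each of 5 numbers parted by spaces: the finger opening in mm, from 0 to 85.4, then the shift along the tool's x, y, z each as a share of 0.02 m, from -1 to 1, then the turn about the tool's z as a share of 4 degrees, from -1 to 1. In form: grip dx dy dz spin; .... A call has 1 to 20 rows; each row shifts and turns the commanded pose from where the row before left it, along the tool's axes as they then stand; what a row does not reach is not made up. A row lasts 1/12 s, in which the tool goes at most 41.7 mm and 7.16 degrees, less where a joint would pass 70% of its speed; a pose out of reach is approached as far as the arm can. A call with a number of a shift or a turn outside -1 to 1 is refused whole. A call with a gripper value outside its range is refused whole. The fingers move at their own pace and stop on an object; "grip_force" is the grip in N (left out, the last holds). Time passes only in rows, so rows that do not move let the fingers close. It gives the time, the measured TCP pose, the force, the opening and the grip force at its end, in the units of the state.
- readout.sense(): the state, without advancing time (a new reading comes with each control period).
- cams.snapshot(name): name is "side" or "top" or "wrist"; returns a dict with "pixels" (480x640x3 uint8, red, green, blue), "intrinsics" (3x3 intrinsics, pixels), "eye" and "rotation" of the camera in the world. Camera axes: x right, y down, z forward; pixel columns grow to the right and rows downward; lengths in m; the calibration is good to about 2 mm. A picture is of the moment at which its call begins. There is no depth.
- sign_off(): hands the job in; it is judged then, once.
The state is a dict: "t": time; "q": joint angles; "qd": joint speeds; "tau": joint torques, N m; "tcp_pos": TCP position; "tool_rot": TCP orientation; "force": force on the tool from outside, world axes, zero at the start; "ft_torque": the same for the moment, N m; "finger_gap": opening from 0.0 (shut) to 1.0 (fully open); "gripper_force": force on a finger pad.
Only numpy, scipy, OpenCV 4.12 (cv2) and the standard library are available. Lean on these libraries where they do the work, as an engineer would, in place of code of your own. Each camera call takes 0.05 s, during which the arm holds its last target. There are 200 camera calls.

## Task

Without gripping or lifting it, gently roll the larger of the two steel core tubes along the bench by pushing on its side, over the ramp and into the groove of the aluminium V-cradle. Then push on the tube's end with the fingertips to slide it along the groove until it touches the upright end-stop plate, and leave it lying there. Leave the smaller tube and everything else on the bench where they are.

Things in the scene. Friction and masses are not known exactly. Their poses are not given: they have to be found in the camera images.
- core_tube: the larger steel tube with black rubber end caps, a cylinder 44 mm in diameter and 140 mm long, about 0.3 to 0.6 kg, lying loose on the bench on either side of the cradle, roughly parallel to its groove. Origin: middle of its axis (22 mm above the bench at first). x runs along the tube; y and z turn as it rolls (z up at the start). Smooth; it rolls or slides easily.
- cradle_home (a point): where the core tube's middle is when it lies home in the cradle: in the groove, its end against the stop plate; 26.9 mm above the bench. x: along the groove, towards the stop plate; y: level, across the groove; z up. At first the core tube's middle is 115 to 160 mm to one side of the groove, and 28 to 46 mm farther from the stop than when home.
- cradle: smooth aluminium cradle fixed to the bench, 180 mm long, alike on both sides: a shallow V groove (flanks 30 degrees to the level, bottom 1.5 mm up) between two crests 10.7 mm high, 16 mm either side of the middle; from these, 15 degree ramps run down to the bench 56 mm either side. A tube past the crest drops in by itself. Origin: its middle, on the bench; x along the groove to the stop, z up.
- cradle_stop (a point): the middle of the upright end-stop plate's face, which the core tube's end comes against, at the cradle's +x end (90 mm from its origin), 26.9 mm above the bench; same axes as the cradle. The plate is 8 mm thick, 56 mm wide across the groove and 45 mm high; behind it is a low foot 6 mm high and 100 mm wide. The cradle's other end is open.
- short_tube: bystander: the smaller steel tube with black caps, 30 mm in diameter and 90 mm long, lying loose on the other side of the cradle. Origin: the middle of its axis, which is its x axis
- beaker: bystander: a small empty glass beaker, 66 mm wide and 75 mm high, standing behind the stop plate. Origin: centre of its underside
- dish: bystander: a white ceramic dish, 76 mm wide and 16 mm high, standing behind the stop plate. Origin: centre of its underside
- jar: bystander: an amber jar with a black cap, 56 mm wide and 85 mm high, at the right of the work. Origin: centre of its underside
- vial: bystander: a small glass vial with a white cap, 32 mm wide and 55 mm high, at the right of the work. Origin: centre of its underside
- brush: bystander: a cleaning brush, 190 mm long, lying at the left of the work. Origin: its middle, on the bench
There are look-alikes about, which are no part of the job. What is shaped like the core_tube but green or pink is not meant.

How it is judged:
On the way, in this order (a step that is already met when the one before it is completed fails the run):
1. the core tube has been rolled at least a quarter turn on the bench beside the cradle's groove (angle between core_tube's own z axis and vertical above 1.5 rad and height (world z) of core_tube below 0.04 m and (y of core_tube in the frame of cradle_home above 0.02 m or y of core_tube in the frame of cradle_home below -0.02 m)), for 0.04 s.
2. the core tube lies in the groove, not yet at the stop (y of core_tube in the frame of cradle_home between -0.005 and 0.005 m and z of core_tube in the frame of cradle_home between -0.005 and 0.004 m and angle between the x axis of core_tube and the x axis of cradle_home, either way round below 0.06 rad and x of core_tube in the frame of cradle_home below -0.007 m), for 0.15 s.
At the end, for the whole second after the job is handed in: The core tube lies still, seated in the groove (its middle within 5 mm of the groove's middle line and at the seated height within 5 mm, its axis within 0.06 rad of the groove), its end within 4 mm of the stop plate (y of core_tube in the frame of cradle_home between -0.005 and 0.005 m and z of core_tube in the frame of cradle_home between -0.005 and 0.004 m and angle between the x axis of core_tube and the x axis of cradle_home, either way round below 0.06 rad and x of core_tube in the frame of cradle_home between -0.004 and 0.004 m and linear speed of core_tube below 0.01 m/s); the robot touches nothing.
It fails at once if the core tube is lifted: its middle more than 45 mm above the bench (height (world z) of core_tube above 0.045 m).
It fails at once if the core tube is flung: faster than 0.5 m/s (linear speed of core_tube above 0.5 m/s).
It fails at once if the smaller tube is moved by more than 15 mm (distance of short_tube from where it was at the start of the episode above 0.015 m).
It fails at once if the beaker, dish, jar, vial or brush is moved by more than 15 mm (distance of any of beaker, dish, jar, vial, brush from where it was at the start of the episode above 0.015 m).
It also fails if it takes over 48 s, if anything falls off the work surface, if the arm or the gripper's body presses on something with over 40 N, if the wrist force passes 120 N, or if a joint passes its speed limit or range.

## Working session

There is one attempt and no reset: what is moved stays moved. The work goes in short steps, Python scripts to look and compute and a tool call to move; the robot and the scene stay as the last step left them, time stands still between calls to the robot, and variables do not carry over. Pictures are saved under pics/ and viewed, at most 10 in all, crops included, and the job is handed in when it is done.

Besides the shell and the picture viewer there is one more tool, called after ">>>" as name(argument=value, ...) on one line, values as JSON. send_rows: Moves the arm, as the interface text tells. Its arguments: {"type":"object","properties":{"commands":{"type":"string"},"grip_force":{"type":"number"}},"required":["commands"]}

```bash
mkdir -p pics; cat > h.py <<'E'
import numpy as np, cv2
from station import readout, cams, sign_off
def snap(n,f):
    s=cams.snapshot(n); cv2.imwrite(f,cv2.cvtColor(s["pixels"],cv2.COLOR_RGB2BGR)); return s
def ray(s,uv,z):
    uv=np.atleast_2d(np.array(uv,float)); K=np.array(s["intrinsics"]);R=np.array(s["rotation"]);e=np.array(s["eye"])
    d=np.c_[uv,np.ones(len(uv))]@np.linalg.inv(K).T@R.T
    return e+d*((z-e[2])/d[:,2])[:,None]
E
python3 - <<'E'
from h import *
for n in("top","side"):
    s=snap(n,f"pics/{n}1.png"); print(n,s["eye"],np.round(s["rotation"],3).tolist(),s["intrinsics"])
    np.savez(f"{n}1.npz",**s)
print(readout.sense())
E
```

```text
top [ 0.50425338 -0.0127495   1.44191265] [0.716, -0.698, 0.014, -0.017] [[580.01459982   0.         317.94208771]
 [  0.         580.01459982 238.25842194]
 [  0.           0.           1.        ]]
side [ 0.50288444 -1.09525552  0.65177826] [0.862, -0.045, 0.012, -0.505] [[597.73003749   0.         324.42722244]
 [  0.         597.73003749 240.6909333 ]
 [  0.           0.           1.        ]]
{'t': 0.1, 'q': array([-1.30346979e+00,  5.28362661e-01,  1.43377678e+00, -1.60586458e-05,
        1.18140572e+00, -1.78529972e-01]), 'qd': array([ 0.00037043, -0.00093493, -0.00186344,  0.00031625,  0.00061481,
       -0.00050527]), 'tau': array([ 1.89808566e-04, -4.43306243e+01, -1.78586161e+01, -2.47436674e-04,
        3.89071574e-03,  9.89029445e-07]), 'tcp_pos': array([ 0.26935574, -0.56328022,  0.23843711]), 'tool_rot': array([ 9.75253094e-01,  2.21089234e-01, -5.07476452e-05, -9.74960743e-04]), 'force': array([-0.76217753,  0.75548552, -0.78027144]), 'ft_torque': array([-0.00123042, -0.04687101, -0.01925301]), 'gripper_force': 0.0, 'finger_gap': 1.0002659895658863}
```

View pics/top1.png

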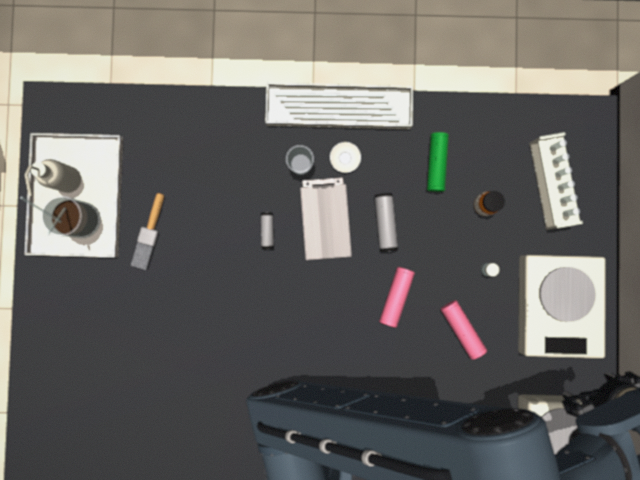

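View pics/side1.png

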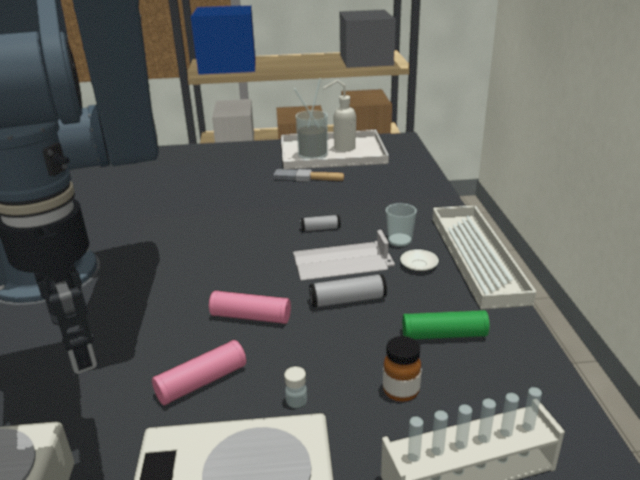

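Top view: the grey tubes with black caps are the large one at (386,222) and the small one at (267,230). The green tube (438,161) and the pink ones (397,297) and (464,330) are look-alikes. The large grey tube fits the description. The cradle is at about (326,222) with its stop at (323,183), at the far end. Next I'll measure, with one enlarged crop to confirm.

```bash
cat >> h.py <<'E'
from scipy.spatial.transform import Rotation as Ro
def ray(s,uv,z):
    uv=np.atleast_2d(np.array(uv,float)); K=s["intrinsics"];R=Ro.from_quat(s["rotation"]).as_matrix();e=s["eye"]
    d=np.c_[uv,np.ones(len(uv))]@np.linalg.inv(K).T@R.T
    return e+d*((z-e[2])/d[:,2])[:,None]
def blobs(s,x0,y0,x1,y1,thr):
    g=cv2.cvtColor(s["pixels"],cv2.COLOR_RGB2GRAY)[y0:y1,x0:x1]
    c,_=cv2.findContours((g>thr).astype(np.uint8),cv2.RETR_EXTERNAL,cv2.CHAIN_APPROX_NONE)
    c=max(c,key=cv2.contourArea).reshape(-1,2)+[x0,y0]
    return c.astype(np.float32)
E
python3 - <<'E'
from h import *
s=dict(np.load("top1.npz"))
g=s["pixels"]
cv2.imwrite("pics/crop.png",cv2.resize(cv2.cvtColor(g[140:270,250:410],cv2.COLOR_RGB2BGR),None,fx=4.5,fy=4.5,interpolation=cv2.INTER_CUBIC))
for nm,b,z in(("core",(365,180,410,262),.022),("short",(255,200,285,262),.015),("cradle",(295,192,358,270),.005)):
    c=blobs(s,*b,85); r=cv2.minAreaRect(c); print(nm,r)
    bx=ray(s,cv2.boxPoints(r),z); print(np.round(bx[:,:2],4).tolist(),"mid",bx.mean(0).round(4))
K=ray(s,[(303,180),(343,180),(386,222),(438,161),(490,200),(490,270),(300,160),(345,157),(397,297)],.02);print(K.round(3))
print(Ro.from_quat(readout.sense()["tool_rot"]).as_matrix().round(3))
E
```

```text
core ((385.8721618652344, 221.51235961914062), (52.94620132446289, 18.012624740600586), 84.47245788574219)
[[0.6742, -0.1428], [0.6796, -0.1868], [0.5504, -0.2017], [0.545, -0.1579]] mid [ 0.6123 -0.1723  0.022 ]
short ((266.0, 230.5), (31.0, 12.0), 90.0)
[[0.6212, 0.1376], [0.6219, 0.108], [0.5454, 0.1058], [0.5447, 0.1354]] mid [0.5833 0.1217 0.015 ]
cradle ((325.5705871582031, 224.4176483154297), (68.56666564941406, 47.85861587524414), 85.60128784179688)
[[0.6816, 0.0431], [0.6937, -0.0754], [0.524, -0.0923], [0.512, 0.0256]] mid [ 0.6028 -0.0248  0.005 ]
[[ 0.71   0.034  0.02 ]
 [ 0.712 -0.065  0.02 ]
 [ 0.611 -0.173  0.02 ]
 [ 0.765 -0.298  0.02 ]
 [ 0.672 -0.427  0.02 ]
 [ 0.5   -0.429  0.02 ]
 [ 0.759  0.042  0.02 ]
 [ 0.769 -0.069  0.02 ]
 [ 0.428 -0.203  0.02 ]]
[[ 0.902  0.431 -0.001]
 [ 0.431 -0.902  0.002]
 [ 0.    -0.002 -1.   ]]
```

View pics/crop.png

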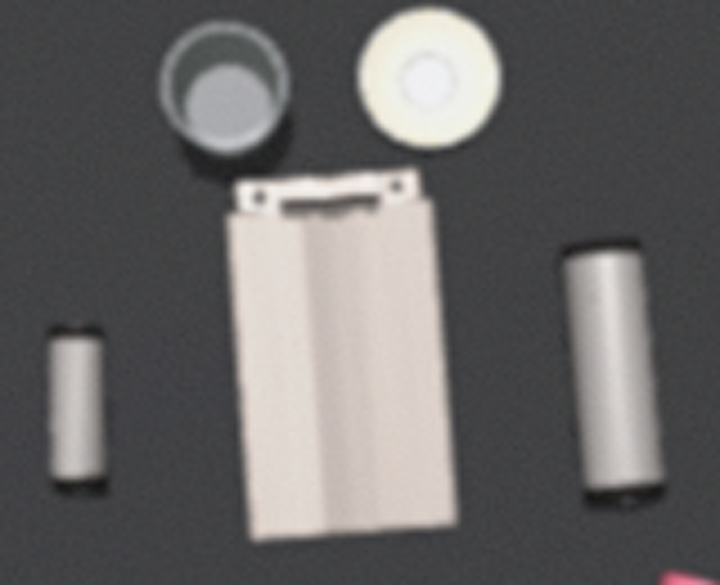

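The crop confirms it: the large steel tube at top-view (386,222), with the cradle groove running up to the stop plate at (323,183). 

World frame estimates:
- Tube middle: (0.612, -0.172)
- Home: about (0.6275, -0.0225)
- Groove heading: about 5.7°

The plan is to point tool y along the groove and push with both open fingers. First I'll spin.

>>> send_rows(commands="85 0 0 0 -1;85 0 0 0 -1;85 0 0 0 -1;85 0 0 0 -1;85 0 0 0 -1;85 0 0 0 -1;85 0 0 0 -1;85 0 0 0 -1;85 0 0 0 -1;85 0 0 0 -1;85 0 0 0 -1;85 0 0 0 -1;85 0 0 0 -1;85 0 0 0 -1;85 0 0 0 -1;85 0 0 0 -1;85 0 0 0 -1;85 0 0 0 -0.55;85 0 0 0 0")

```text
t: 1.68
tcp_pos: [0.2694, -0.5635, 0.2388]
tool_rot: [0.671, 0.742, 0.0, -0.001]
force: [0.3, 0.0, 1.1]
finger_gap: 0.993
gripper_force: 0.0
```

>>> send_rows(commands="85 0.767 0.95 0 0;85 0.767 0.95 0 0;85 0.767 0.95 0 0;85 0.767 0.95 0 0;85 0.767 0.95 0 0;85 0.767 0.95 0 0;85 0.767 0.95 0 0;85 0.767 0.95 0 0;85 0.767 0.95 0 0;85 0.767 0.95 0 0;85 0.767 0.95 0 0;85 0.767 0.95 0 0;85 0.767 0.95 0 0;85 0.767 0.95 0 0;85 0.767 0.95 0 0;85 0.767 0.95 0 0;85 0.767 0.95 0 0;85 0.767 0.95 0 0;85 0.767 0.95 0 0;85 0.767 0.95 0 0")

```text
t: 3.35
tcp_pos: [0.6174, -0.2195, 0.2389]
tool_rot: [0.671, 0.741, -0.0, -0.0]
force: [0.1, -1.0, 0.4]
finger_gap: 0.996
gripper_force: 0.0
```

>>> send_rows(commands="85 0 0 1 0;85 0 0 1 0;85 0 0 1 0;85 0 0 1 0;85 0 0 1 0;85 0 0 1 0;85 0 0 1 0;85 0 0 1 0;85 0 0 1 0;85 0 0 0.5 0;85 0 0 0 0;85 0 0 0 0")

```text
t: 4.35
tcp_pos: [0.6167, -0.2205, 0.0489]
tool_rot: [0.671, 0.741, -0.0, -0.001]
force: [-0.3, -0.8, 0.9]
finger_gap: 0.996
gripper_force: 0.0
```

```bash
python3 - <<'E'
from h import *
s=snap("side","pics/side2.png"); np.savez("side2.npz",**s)
cv2.imwrite("pics/side2c.png",cv2.resize(cv2.cvtColor(s["pixels"][180:380,200:460],cv2.COLOR_RGB2BGR),None,fx=3,fy=3))
print(readout.sense()["tcp_pos"],readout.sense()["q"])
E
```

```text
[ 0.61747239 -0.22088333  0.04995575] [-5.13629765e-01  8.06295473e-01  1.47761621e+00  3.66589342e-05
  8.56499461e-01 -6.13508162e-01]
```

View pics/side2c.png

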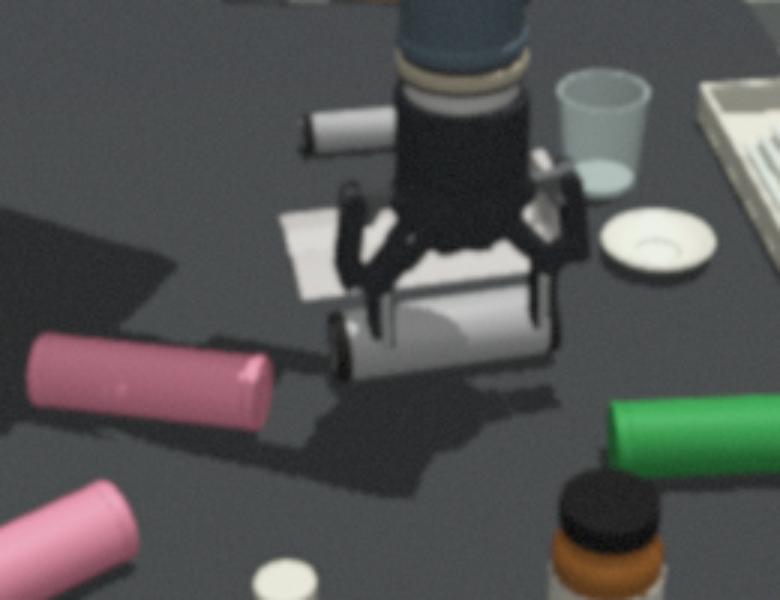

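The side crop shows the open fingers straddling the near side of the tube, with tips at crop (390,345) and (543,325), in front of the tube body and clear of it. I'll descend and start pushing slowly.

>>> send_rows(commands="85 0 0 0.5 0;85 0 0 0.5 0;85 0 0 0.4 0;85 0 0 0.35 0;85 0 0 0 0;85 0 0 0 0")

```text
t: 4.9
tcp_pos: [0.6164, -0.2203, 0.0135]
tool_rot: [0.671, 0.742, -0.0, -0.001]
force: [0.1, 0.0, -0.1]
finger_gap: 0.997
gripper_force: 0.0
```

>>> send_rows(commands="85 0.2 0 0 0;85 0.2 0 0 0;85 0.2 0 0 0;85 0.2 0 0 0;85 0.2 0 0 0;85 0.2 0 0 0;85 0.2 0 0 0;85 0.2 0 0 0;85 0.2 0 0 0;85 0.2 0 0 0;85 0 0 0 0;85 0 0 0 0")

```text
t: 5.9
tcp_pos: [0.6128, -0.1804, 0.0142]
tool_rot: [0.671, 0.742, -0.0, -0.0]
force: [-0.0, 0.4, -0.5]
finger_gap: 0.995
gripper_force: 0.0
```

```bash
python3 - <<'E'
from h import *
s=snap("top","pics/top3.png")
cv2.imwrite("pics/top3c.png",cv2.resize(cv2.cvtColor(s["pixels"][140:290,270:430],cv2.COLOR_RGB2BGR),None,fx=4,fy=4))
s=snap("side","pics/side3.png")
c=blobs(s,290,265,400,310,110);print(cv2.minAreaRect(c))
print(readout.sense()["force"])
E
```

```text
((348.91595458984375, 275.4826354980469), (19.941030502319336, 42.50478744506836), 87.61405944824219)
[ 0.10886445 -0.41694798  0.33808983]
```

View pics/top3c.png

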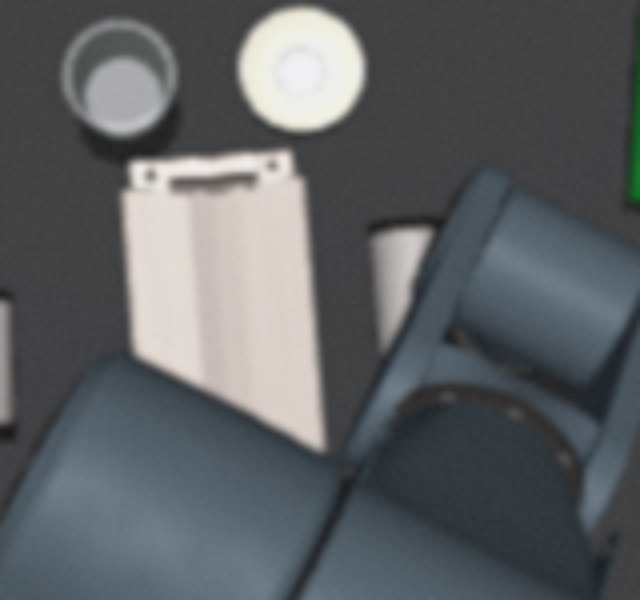

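The top crop shows the tube's far-left edge at crop (370,230), moved about 30 mm, still parallel and short of the ramp. I'll keep pushing.

>>> send_rows(commands="85 0.2 0 0 0;85 0.2 0 0 0;85 0.2 0 0 0;85 0.2 0 0 0;85 0.2 0 0 0;85 0.2 0 0 0;85 0.2 0 0 0;85 0.2 0 0 0;85 0.2 0 0 0;85 0.2 0 0 0;85 0.2 0 0 0;85 0.2 0 0 0;85 0.2 0 0 0;85 0.2 0 0 0;85 0.2 0 0 0;85 0.15 0 0 0;85 0.15 0 0 0;85 0.15 0 0 0;85 0.15 0 0 0;85 0.15 0 0 0")

```text
t: 7.67
tcp_pos: [0.6062, -0.1067, 0.0148]
tool_rot: [0.671, 0.742, 0.0, 0.001]
force: [0.4, -3.9, 0.9]
finger_gap: 0.995
gripper_force: 1.7
```

>>> send_rows(commands="85 0.15 0 0 0;85 0.15 0 0 0;85 0.15 0 0 0;85 0.15 0 0 0;85 0.1 0 0 0;85 0.1 0 0 0;85 0.1 0 0 0;85 0 0 0 0")

```text
t: 8.33
tcp_pos: [0.6034, -0.0876, 0.0142]
tool_rot: [0.671, 0.742, 0.0, -0.0]
force: [1.2, -1.9, 0.6]
finger_gap: 0.996
gripper_force: 0.9
```

```bash
python3 - <<'E'
from h import *
s=snap("side","pics/side4.png")
cv2.imwrite("pics/side4c.png",cv2.resize(cv2.cvtColor(s["pixels"][180:330,220:450],cv2.COLOR_RGB2BGR),None,fx=3,fy=3))
st=readout.sense();print(st["force"],st["tcp_pos"])
E
```

```text
[ 1.21711865 -2.27961509  0.37132914] [ 0.60337009 -0.08766297  0.01414738]
```

View pics/side4c.png

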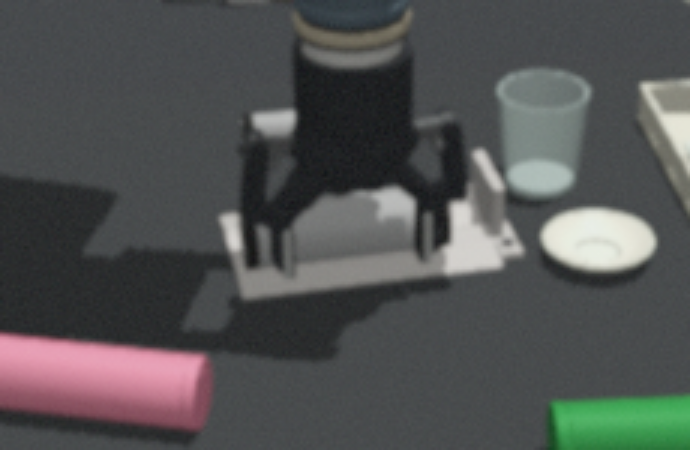

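The side crop shows the tube on the ramp between crop (290,240) and (440,215), held by both fingers and parallel to the groove. Next I'll ease it over the crest with slightly raised tips.

>>> send_rows(commands="85 0.06 0 -0.1 0;85 0.06 0 -0.1 0;85 0.06 0 0 0;85 0.06 0 0 0;85 0.06 0 0 0;85 0.06 0 0 0;85 0.06 0 0 0;85 0.06 0 0 0;85 0.06 0 0 0;85 0 0 0 0")

```text
t: 9.22
tcp_pos: [0.6018, -0.0765, 0.018]
tool_rot: [0.671, 0.742, -0.0, -0.001]
force: [0.0, -0.5, -0.4]
finger_gap: 0.993
gripper_force: 0.2
```

```bash
python3 - <<'E'
from h import *
s=snap("side","pics/side5.png")
cv2.imwrite("pics/side5c.png",cv2.resize(cv2.cvtColor(s["pixels"][180:330,220:450],cv2.COLOR_RGB2BGR),None,fx=3,fy=3))
st=readout.sense();print(st["force"],st["tcp_pos"])
E
```

```text
[-0.61976106 -0.19440874 -0.33985286] [ 0.60178899 -0.07656664  0.01792732]
```

Force has gone to zero, so the tube probably dropped in. I'll back off, rise, move toward the open end and close the fingers.

>>> send_rows(commands="85 -0.3 0 0 0;85 -0.7 0 0 0;85 -1 0 0 0;85 -0.5 0 -0.5 0;85 0 0 -1 0;85 0 0 -1 0;85 0 0 -1 0;85 0 0 -1 0;85 0 0 -1 0;0 0 -1 0 0;0 0 -1 0 0;0 0 -1 0 0;0 0 -1 0 0;0 0 -1 0 0;0 0 -1 0 0;0 0 -1 0 0;0 0 0 0 0")

```text
t: 10.68
tcp_pos: [0.4638, -0.1408, 0.1286]
tool_rot: [0.672, 0.741, -0.001, -0.003]
force: [-0.4, 0.3, 0.2]
finger_gap: -0.002
gripper_force: 0.0
```

```bash
python3 - <<'E'
from h import *
s=snap("top","pics/top6.png"); np.savez("top6.npz",**s)
t=snap("side","pics/side6.png"); np.savez("side6.npz",**t)
a=cv2.cvtColor(s["pixels"][140:290,270:430],cv2.COLOR_RGB2BGR);b=cv2.cvtColor(t["pixels"][180:330,260:420],cv2.COLOR_RGB2BGR)
cv2.imwrite("pics/both6.png",cv2.resize(np.hstack([a,b]),None,fx=2.5,fy=2.5,interpolation=cv2.INTER_CUBIC))
print(readout.sense()["tcp_pos"])
E
```

```text
[ 0.46833316 -0.14212935  0.12899229]
```

View pics/both6.png

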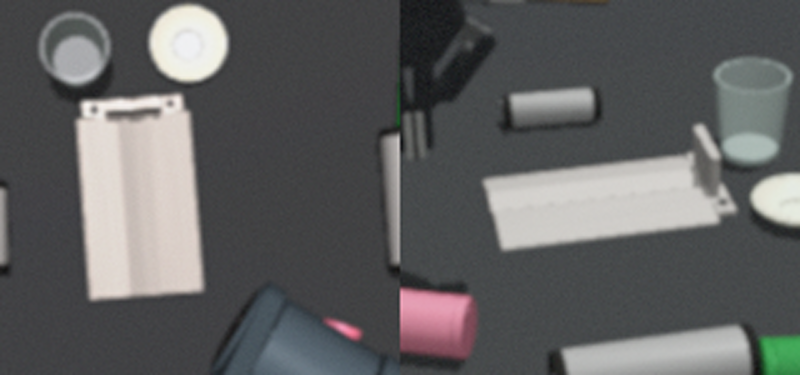

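The tube isn't in the groove. It rolled back down the ramp and now lies farther right, at the right edge of the top crop and the bottom of the side crop. I'll measure it now and check whether it is still moving.

```bash
python3 - <<'E'
from h import *
P=[]
for i in range(3):
    s=cams.snapshot("top") if i else dict(np.load("top6.npz"))
    hsv=cv2.cvtColor(s["pixels"],cv2.COLOR_RGB2HSV)
    m=((hsv[...,2]>85)&(hsv[...,1]<60)).astype(np.uint8); m[:,:370]=0;m[:,480:]=0;m[:170]=0;m[290:]=0
    c,_=cv2.findContours(m,cv2.RETR_EXTERNAL,cv2.CHAIN_APPROX_NONE)
    c=max(c,key=cv2.contourArea); r=cv2.minAreaRect(c); b=ray(s,cv2.boxPoints(r),.022)
    print(float(readout.sense()["t"]),r,b.mean(0).round(4),b[:,:2].round(4).tolist())
cv2.imwrite("pics/top7c.png",cv2.resize(cv2.cvtColor(s["pixels"][130:320,270:520],cv2.COLOR_RGB2BGR),None,fx=3,fy=3))
E
```

```text
10.7833 ((395.0, 273.0), (50.0, 32.0), 0.0) [ 0.4867 -0.1971  0.022 ] [[0.4462, -0.1368], [0.5242, -0.1352], [0.5273, -0.2574], [0.4492, -0.2588]]
10.8333 ((395.0, 272.5), (33.0, 50.0), 90.0) [ 0.488 -0.197  0.022] [[0.5267, -0.1352], [0.5297, -0.2574], [0.4492, -0.2588], [0.4462, -0.1368]]
10.8833 ((395.0, 272.0), (50.0, 34.0), 0.0) [ 0.4892 -0.197   0.022 ] [[0.4462, -0.1368], [0.5291, -0.1351], [0.5321, -0.2574], [0.4492, -0.2588]]
```

View pics/top7c.png

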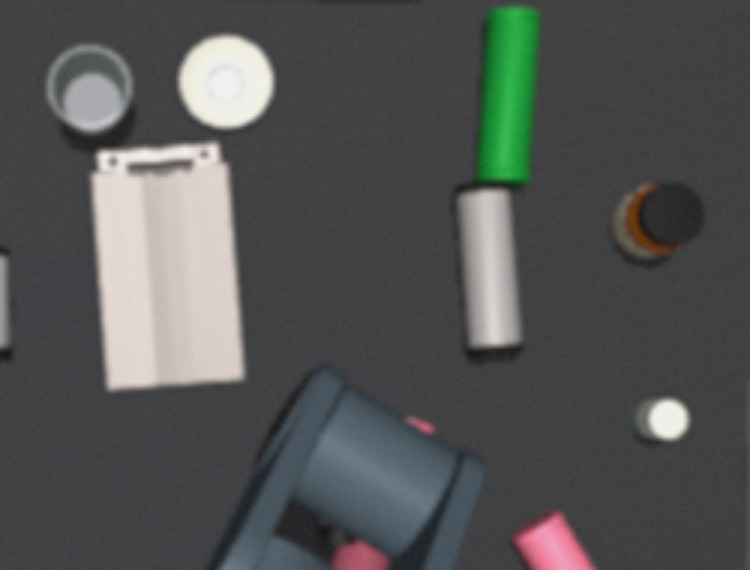

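The large tube is at crop (490,265), i.e. pixel (433,218), level with the green look-alike's near end. The jar at (486,203) is about 75 mm farther right. I need its speed.

```bash
cat >> h.py <<'E'
def tube(s,x0,y0,x1,y1,z=.022):
    hsv=cv2.cvtColor(s["pixels"],cv2.COLOR_RGB2HSV)
    m=((hsv[...,2]>85)&(hsv[...,1]<60)).astype(np.uint8); k=np.zeros_like(m);k[y0:y1,x0:x1]=1
    c,_=cv2.findContours(m*k,cv2.RETR_EXTERNAL,cv2.CHAIN_APPROX_NONE)
    c=max(c,key=cv2.contourArea); r=cv2.minAreaRect(c); b=ray(s,cv2.boxPoints(r),z)[:,:2]
    e=max((b[1]-b[0],b[2]-b[1]),key=np.linalg.norm); e=e*np.sign(e[0])
    return float(s.get("t",0)),b.mean(0).round(4),round(float(np.degrees(np.arctan2(e[1],e[0]))),2),np.round(r[1],1)
E
python3 - <<'E'
from h import *
print(tube(dict(np.load("top6.npz")),412,185,472,265))
for i in range(2):
    print(float(readout.sense()["t"]),tube(cams.snapshot("top"),412,185,472,265))
print(readout.sense()["tcp_pos"])
E
```

```text
(0.0, array([ 0.6213, -0.2875]), 4.81, array([52.6, 18. ]))
10.8833 (0.0, array([ 0.6213, -0.2876]), 4.81, array([52.6, 18.1]))
10.9333 (0.0, array([ 0.6213, -0.2872]), 5.26, array([52.6, 18. ]))
[ 0.46960943 -0.141809    0.12860752]
```

It's at rest at (0.621, -0.288), heading about 5°, and nothing else was disturbed. It simply hadn't cleared the crest. I'll repeat the push, go farther, and check before retreating.

>>> send_rows(commands="0 -0.95 0.62 0 0;0 -0.95 0.62 0 0;0 -0.95 0.62 0 0;0 -0.95 0.62 0 0;0 -0.95 0.62 0 0;0 -0.95 0.62 0 0;0 -0.95 0.62 0 0;0 -0.95 0.62 0 0;65 -0.95 0.62 0 0;65 -0.95 0.62 0 0;65 -0.95 0.62 0 0;65 0 0 0 0;65 0 0 0 0;65 0 0 0 0;65 0 0 0 0")

```text
t: 12.23
tcp_pos: [0.6242, -0.3343, 0.1279]
tool_rot: [0.671, 0.742, -0.0, -0.001]
force: [-0.2, -0.0, -0.0]
finger_gap: 0.76
gripper_force: 0.0
```

```bash
python3 - <<'E'
from h import *
st=readout.sense();print(st["tcp_pos"],st["finger_gap"])
print(tube(cams.snapshot("top"),380,185,472,265))
s=snap("side","pics/side8.png")
E
```

```text
[ 0.62424263 -0.33425246  0.12785915] 0.7600175437809906
(0.0, array([ 0.6231, -0.2874]), 4.95, array([51.1, 18. ]))
```

>>> send_rows(commands="65 0 0 1 0;65 0 0 1 0;65 0 0 1 0;65 0 0 1 0;65 0 0 1 0;65 0 0 0.5 0;65 0 0 0 0;65 0 0 0 0")

```text
t: 13.0
tcp_pos: [0.6247, -0.3352, 0.0182]
tool_rot: [0.671, 0.742, -0.0, -0.0]
force: [0.3, 0.8, -0.4]
finger_gap: 0.764
gripper_force: 0.0
```

>>> send_rows(commands="65 0.15 0 0 0;65 0.2 0 0 0;65 0.25 0 0 0;65 0.25 0 0 0;65 0.25 0 0 0;65 0.25 0 0 0;65 0.25 0 0 0;65 0.25 0 0 0;65 0.25 0 0 0;65 0.25 0 0 0;65 0.25 0 0 0;65 0.25 0 0 0;65 0.25 0 0 0;65 0.25 0 0 0;65 0.25 0 0 0;65 0.25 0 0 0;65 0.25 0 0 0;65 0.25 0 0 0;65 0.25 0 0 0;65 0.25 0 0 0")

```text
t: 14.67
tcp_pos: [0.6151, -0.2386, 0.0183]
tool_rot: [0.671, 0.742, -0.0, 0.0]
force: [1.0, 0.5, 0.4]
finger_gap: 0.761
gripper_force: 0.1
```

>>> send_rows(commands="65 0.25 0 0 0;65 0.25 0 0 0;65 0.25 0 0 0;65 0.25 0 0 0;65 0.25 0 0 0;65 0.25 0 0 0;65 0.25 0 0 0;65 0.25 0 0 0;65 0.25 0 0 0;65 0.25 0 0 0;65 0.25 0 0 0;65 0.25 0 0 0;65 0.25 0 0 0;65 0.25 0 0 0;65 0.25 0 0 0;65 0.25 0 0 0;65 0.25 0 0 0;65 0.25 0 0 0;65 0.25 0 0 0;65 0.25 0 0 0")

```text
t: 16.33
tcp_pos: [0.6051, -0.1391, 0.0183]
tool_rot: [0.671, 0.742, 0.0, 0.0]
force: [-0.6, -0.5, 0.5]
finger_gap: 0.763
gripper_force: 0.1
```

```bash
python3 - <<'E'
from h import *
st=readout.sense();print(st["tcp_pos"],st["force"])
s=snap("side","pics/side9.png"); np.savez("side9.npz",**s)
cv2.imwrite("pics/side9c.png",cv2.resize(cv2.cvtColor(s["pixels"][180:330,220:450],cv2.COLOR_RGB2BGR),None,fx=3,fy=3))
E
```

```text
[ 0.60508668 -0.13905861  0.01832409] [-0.62694686 -0.54447502  0.53127995]
```

View pics/side9c.png

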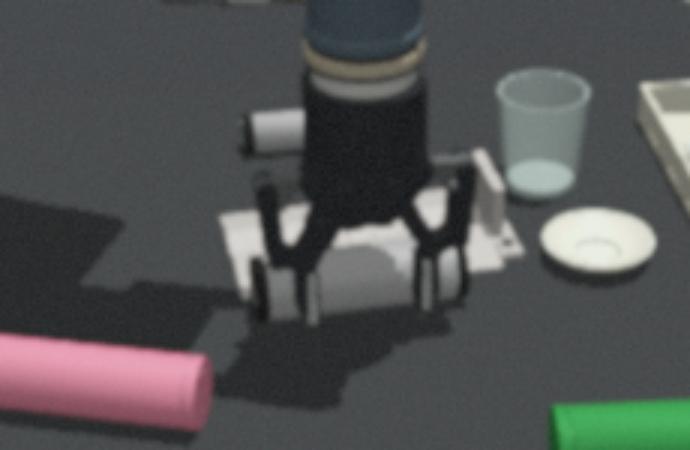

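The side crop shows the tube at the foot of the ramp, crop (260,290)–(465,270), parallel with both fingertips behind it. Now up the ramp, raising the tips a little.

>>> send_rows(commands="65 0.2 0 0 0;65 0.2 0 0 0;65 0.2 0 0 0;65 0.2 0 0 0;65 0.2 0 0 0;65 0.2 0 -0.05 0;65 0.2 0 -0.05 0;65 0.2 0 -0.05 0;65 0.2 0 -0.05 0;65 0.2 0 0 0;65 0.2 0 0 0;65 0.2 0 0 0;65 0.15 0 0 0;65 0.1 0 0 0;65 0.1 0 0 0;65 0 0 0 0")

```text
t: 17.72
tcp_pos: [0.5994, -0.0842, 0.0221]
tool_rot: [0.671, 0.742, 0.0, -0.0]
force: [0.4, -1.2, -0.2]
finger_gap: 0.761
gripper_force: 0.8
```

>>> send_rows(commands="65 0.06 0 0 0;65 0.06 0 0 0;65 0.06 0 0 0;65 0.06 0 0 0;65 0 0 0 0")

```text
t: 18.13
tcp_pos: [0.599, -0.0797, 0.0222]
tool_rot: [0.671, 0.742, 0.0, -0.0]
force: [0.7, -2.3, 1.4]
finger_gap: 0.762
gripper_force: 1.1
```

>>> send_rows(commands="65 0.06 0 0 0;65 0.06 0 0 0;65 0.06 0 0 0;65 0.06 0 0 0;65 0 0 0 0")

```text
t: 18.55
tcp_pos: [0.5979, -0.0743, 0.0219]
tool_rot: [0.671, 0.742, -0.0, -0.001]
force: [-0.4, -0.0, -0.7]
finger_gap: 0.761
gripper_force: 0.0
```

>>> send_rows(commands="65 0.06 0 0 0;65 0.06 0 0 0;65 0.06 0 0 0;65 0.06 0 0 0;65 0 0 0 0")

```text
t: 18.97
tcp_pos: [0.5981, -0.0702, 0.0223]
tool_rot: [0.671, 0.742, -0.0, -0.0]
force: [-0.7, -0.2, -0.3]
finger_gap: 0.76
gripper_force: 0.0
```

Contact vanished and stayed gone over 5 mm of further motion, so it has dropped in. I'll back off, rise, go around to the open end, and measure.

>>> send_rows(commands="65 -0.3 0 0 0;65 -0.7 0 0 0;65 -1 0 0 0;65 -0.5 0 -0.5 0;65 0 0 -1 0;65 0 0 -1 0;65 0 0 -1 0;65 0 0 -1 0;65 0 0 -1 0;0 0 -1 0 0;0 0 -1 0 0;0 0 -1 0 0;0 0 -1 0 0;0 0 -1 0 0;0 0 -1 0 0;0 0 -1 0 0;0 0 0 0 0;0 0 0 0 0")

```text
t: 20.47
tcp_pos: [0.4636, -0.1352, 0.1331]
tool_rot: [0.672, 0.741, 0.0, 0.0]
force: [0.6, 0.5, 0.0]
finger_gap: -0.001
gripper_force: 0.0
```

```bash
python3 - <<'E'
from h import *
st=readout.sense();print(st["tcp_pos"])
s=snap("top","pics/top10.png");np.savez("top10.npz",**s);t=snap("side","pics/side10.png");np.savez("side10.npz",**t)
a=cv2.cvtColor(s["pixels"][140:290,270:430],cv2.COLOR_RGB2BGR);b=cv2.cvtColor(t["pixels"][180:330,260:420],cv2.COLOR_RGB2BGR)
cv2.imwrite("pics/both10.png",cv2.resize(np.hstack([a,b]),None,fx=2.5,fy=2.5,interpolation=cv2.INTER_CUBIC))
E
```

```text
[ 0.46364462 -0.13520942  0.13307982]
```

View pics/both10.png

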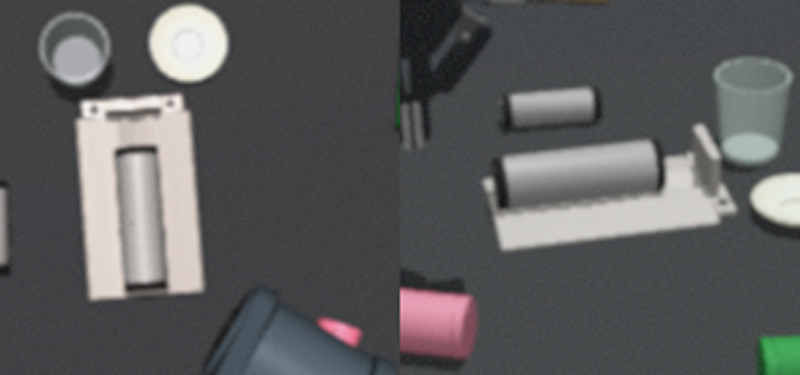

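The tube is seated in the groove: in the top crop from (137,148) to (146,291), parallel, with a gap to the stop plate. Next I'll work out the end's position.

```bash
python3 - <<'E'
from h import *
s=dict(np.load("top10.npz")); g=cv2.cvtColor(s["pixels"],cv2.COLOR_RGB2GRAY)
E=ray(s,[(328.2,256.5),(324.8,199.2)],.027)[:,:2];print(E,np.linalg.norm(E[1]-E[0]))
print(g[185:262,326].tolist())
st=readout.sense();R=Ro.from_quat(st["tool_rot"]).as_matrix()
u=np.array([.995,.099]);m=E.mean(0); near=m-.07*u
for d in(.035,):  # tool centre this far behind the near end
    T=near-d*u; print(m,near,T,((T-st["tcp_pos"][:2])@R[:2,:2])/.02)
E
```

```text
[[ 0.5228692  -0.03290548]
 [ 0.66289652 -0.0212235 ]] 0.14051376016681796
[99, 122, 152, 180, 201, 202, 204, 204, 201, 202, 204, 202, 173, 114, 54, 86, 150, 193, 206, 206, 206, 206, 206, 205, 207, 208, 207, 207, 208, 209, 210, 212, 212, 212, 209, 212, 212, 212, 212, 211, 211, 212, 212, 213, 213, 213, 212, 213, 213, 212, 211, 212, 212, 208, 210, 210, 209, 209, 209, 208, 207, 206, 205, 205, 203, 204, 199, 170, 103, 44, 57, 86, 93, 76, 55, 61, 68]
[ 0.59288286 -0.02706449] [ 0.52323286 -0.03399449] [ 0.48840786 -0.03745949] [4.76020443 1.62925059]
```

>>> send_rows(commands="0 0.95 0.24 0 0;0 0.95 0.24 0 0;0 0.95 0.24 0 0;0 0.95 0.24 0 0;0 0.95 0.24 0 0;0 0 0 0 0;0 0 0 0.9 0;0 0 0 0.9 0;0 0 0 0.9 0;0 0 0 0.9 0;0 0 0 0.9 0;0 0 0 0.85 0;0 0 0 0 0;0 0 0 0 0")

```text
t: 21.73
tcp_pos: [0.4788, -0.0377, 0.0247]
tool_rot: [0.671, 0.742, -0.0, -0.0]
force: [-0.1, 0.4, 0.8]
finger_gap: 0.0
gripper_force: 0.0
```

>>> send_rows(commands="0 0 0.15 0 0;0 0 0.15 0 0;0 0 0.15 0 0;0 0 0.15 0 0;0 0 0.15 0 0;0 0 0.15 0 0;0 0 0.15 0 0;0 0 0.15 0 0;0 0 0.15 0 0;0 0 0.15 0 0")

```text
t: 22.57
tcp_pos: [0.5084, -0.0343, 0.0253]
tool_rot: [0.671, 0.742, -0.0, -0.0]
force: [0.2, 0.1, 0.7]
finger_gap: 0.003
gripper_force: 0.0
```

>>> send_rows(commands="0 0 0.1 0 0;0 0 0.1 0 0;0 0 0.1 0 0;0 0 0.1 0 0;0 0 0.1 0 0;0 0 0.1 0 0;0 0 0 0 0")

```text
t: 23.15
tcp_pos: [0.5206, -0.0331, 0.0253]
tool_rot: [0.671, 0.742, 0.0, 0.0]
force: [-0.2, 0.7, -0.6]
finger_gap: 0.001
gripper_force: 0.2
```

```bash
python3 - <<'E'
from h import *
st=readout.sense();print(st["t"],st["tcp_pos"],st["force"])
t=snap("side","pics/side11.png");np.savez("side11.npz",**t)
for n in("side10","side11"):
    s=dict(np.load(n+".npz")); g=cv2.cvtColor(s["pixels"],cv2.COLOR_RGB2GRAY)
    print(n,[int(v) for v in g[247:250,290:390].mean(0)])
E
```

```text
23.15 [ 0.52055169 -0.03313247  0.02526781] [-0.17613723  0.67699678 -0.62903413]
side10 [74, 75, 73, 73, 74, 69, 65, 56, 44, 40, 50, 92, 145, 178, 186, 186, 183, 183, 183, 182, 181, 180, 179, 178, 177, 175, 175, 174, 172, 170, 170, 169, 168, 167, 166, 165, 164, 162, 161, 160, 159, 159, 158, 157, 155, 155, 155, 154, 152, 152, 152, 151, 149, 150, 150, 148, 149, 146, 145, 146, 145, 145, 144, 144, 143, 142, 143, 141, 142, 141, 139, 136, 121, 77, 42, 81, 148, 193, 203, 205, 205, 205, 206, 206, 206, 198, 175, 145, 124, 107, 98, 93, 93, 96, 102, 109, 113, 104, 83, 67]
side11 [30, 48, 77, 97, 96, 73, 73, 96, 95, 68, 39, 31, 25, 25, 27, 47, 93, 133, 153, 156, 156, 154, 154, 153, 152, 151, 150, 150, 149, 149, 154, 164, 167, 166, 166, 164, 163, 162, 160, 160, 159, 159, 156, 155, 155, 154, 153, 152, 152, 150, 151, 150, 148, 147, 149, 147, 146, 145, 145, 144, 144, 143, 142, 143, 142, 141, 140, 139, 139, 137, 138, 137, 138, 136, 136, 132, 119, 78, 41, 78, 149, 193, 206, 207, 205, 199, 174, 144, 124, 108, 97, 93, 95, 95, 101, 109, 112, 104, 83, 64]
```

The tube has moved about 8.5 mm, with about 26 mm left. I'll push on, finishing with small steps and watching the force.

>>> send_rows(commands="0 0 0.1 0 0;0 0 0.1 0 0;0 0 0.1 0 0;0 0 0.1 0 0;0 0 0.1 0 0;0 0 0.1 0 0;0 0 0.1 0 0;0 0 0.1 0 0;0 0 0.1 0 0;0 0 0.1 0 0;0 0 0 0 0")

```text
t: 24.12
tcp_pos: [0.5407, -0.0312, 0.0254]
tool_rot: [0.671, 0.742, 0.0, 0.001]
force: [0.4, 0.4, -0.1]
finger_gap: -0.003
gripper_force: 0.1
```

>>> send_rows(commands="0 0 0.05 0 0;0 0 0.05 0 0;0 0 0 0 0")

```text
t: 24.37
tcp_pos: [0.5421, -0.031, 0.0254]
tool_rot: [0.671, 0.742, 0.0, 0.0]
force: [-0.2, 0.0, 0.5]
finger_gap: 0.001
gripper_force: 0.4
```

>>> send_rows(commands="0 0 0.05 0 0;0 0 0.05 0 0;0 0 0 0 0")

```text
t: 24.62
tcp_pos: [0.5442, -0.0307, 0.0254]
tool_rot: [0.671, 0.742, 0.0, 0.0]
force: [-1.4, 1.2, -0.2]
finger_gap: -0.004
gripper_force: 0.5
```

```bash
python3 - <<'E'
from h import *
st=readout.sense();print(st["t"],st["tcp_pos"],st["force"])
t=snap("side","pics/side12.png");np.savez("side12.npz",**t)
g=cv2.cvtColor(t["pixels"],cv2.COLOR_RGB2GRAY)
for r in(235,240,245): print([int(v) for v in g[r-1:r+2,355:395].mean(0)])
E
```

```text
24.6167 [ 0.54419536 -0.03072996  0.02535849] [-1.4185842   1.19871949 -0.24712489]
[98, 101, 103, 107, 111, 115, 118, 122, 125, 129, 132, 135, 141, 147, 150, 151, 155, 159, 157, 148, 125, 86, 63, 80, 124, 166, 192, 194, 175, 132, 89, 66, 74, 98, 124, 143, 157, 166, 171, 175]
[186, 187, 187, 187, 186, 186, 185, 185, 186, 186, 185, 185, 185, 184, 183, 183, 182, 181, 181, 181, 178, 163, 121, 68, 46, 64, 100, 142, 176, 195, 194, 172, 128, 104, 123, 149, 167, 176, 179, 180]
[162, 159, 159, 157, 157, 157, 156, 156, 155, 154, 154, 153, 152, 153, 151, 150, 150, 150, 149, 149, 149, 146, 131, 88, 42, 40, 64, 85, 94, 103, 113, 117, 105, 76, 53, 50, 56, 63, 70, 80]
```

>>> send_rows(commands="0 0 0.05 0 0;0 0 0 0 0")

```text
t: 24.83
tcp_pos: [0.5451, -0.0306, 0.0253]
tool_rot: [0.671, 0.742, 0.0, 0.0]
force: [-0.4, -0.2, 0.1]
finger_gap: 0.001
gripper_force: 0.5
```

>>> send_rows(commands="0 0 0.05 0 0;0 0 0 0 0")

```text
t: 25.0
tcp_pos: [0.5461, -0.0305, 0.0253]
tool_rot: [0.671, 0.742, 0.0, 0.0]
force: [-0.8, 0.2, 0.1]
finger_gap: -0.002
gripper_force: 0.5
```

>>> send_rows(commands="0 0 0.05 0 0;0 0 0 0 0")

```text
t: 25.17
tcp_pos: [0.5472, -0.0304, 0.0253]
tool_rot: [0.671, 0.742, 0.0, 0.0]
force: [-0.6, 0.4, -0.1]
finger_gap: -0.001
gripper_force: 0.5
```

>>> send_rows(commands="0 0 0.05 0 0;0 0 0 0 0")

```text
t: 25.33
tcp_pos: [0.5476, -0.0303, 0.0253]
tool_rot: [0.671, 0.742, -0.0, -0.0]
force: [-2.6, -0.3, 2.2]
finger_gap: 0.003
gripper_force: 1.2
```

>>> send_rows(commands="0 0 0.05 0 0;0 0 0 0 0")

```text
t: 25.5
tcp_pos: [0.5475, -0.0302, 0.0252]
tool_rot: [0.671, 0.742, -0.001, -0.001]
force: [-5.2, -1.3, 1.7]
finger_gap: -0.003
gripper_force: 2.4
```

>>> send_rows(commands="0 0 0.05 0 0;0 0 0 0 0")

```text
t: 25.67
tcp_pos: [0.5475, -0.0301, 0.0251]
tool_rot: [0.671, 0.742, -0.002, -0.002]
force: [-6.4, -2.5, 4.1]
finger_gap: -0.002
gripper_force: 3.4
```

The tool stalls and force rises, so the tube is against the stop. I'll back away straight along the groove, lift, and verify.

>>> send_rows(commands="0 0 -0.1 0 0;0 0 -0.2 0 0;0 0 -0.5 0 0;0 0 -1 0 0;0 0 -1 0 0;0 0 0 -1 0;0 0 0 -1 0;0 0 0 -1 0;0 0 0 -1 0;0 0 0 -1 0;0 -1 0 0 0;0 -1 0 0 0;0 -1 0 0 0;0 -1 0 0 0;0 0 0 0 0;0 0 0 0 0;0 0 0 0 0")

```text
t: 27.08
tcp_pos: [0.5022, -0.1149, 0.1253]
tool_rot: [0.671, 0.741, 0.0, -0.0]
force: [0.7, 0.1, -0.0]
finger_gap: 0.001
gripper_force: 0.0
```

```bash
python3 - <<'E'
from h import *
st=readout.sense();print(st["t"],st["tcp_pos"],st["force"])
s=snap("top","pics/top13.png");t=snap("side","pics/side13.png")
g=cv2.cvtColor(s["pixels"],cv2.COLOR_RGB2GRAY)
for c in(322,324,326): print([int(v) for v in g[176:200,c]],[int(v) for v in g[232:256,c]])
g=cv2.cvtColor(t["pixels"],cv2.COLOR_RGB2GRAY)
for r in(240,245,248): print([int(v) for v in g[r-1:r+2,355:395].mean(0)])
E
```

```text
27.0833 [ 0.50215237 -0.11490278  0.12528547] [ 0.71313506  0.08782898 -0.01812124]
[67, 64, 85, 140, 203, 233, 229, 180, 100, 71, 139, 196, 215, 214, 210, 211, 210, 208, 208, 204, 205, 204, 203, 201] [176, 177, 175, 176, 174, 153, 110, 59, 28, 52, 93, 135, 167, 190, 193, 192, 193, 194, 197, 194, 196, 196, 197, 198]
[66, 67, 95, 156, 215, 233, 220, 154, 73, 68, 141, 200, 214, 215, 216, 214, 216, 215, 216, 215, 213, 214, 213, 214] [199, 199, 199, 195, 193, 168, 114, 54, 42, 66, 95, 119, 150, 180, 191, 190, 191, 189, 189, 190, 191, 190, 191, 188]
[64, 76, 120, 182, 226, 234, 215, 143, 66, 64, 130, 175, 191, 189, 190, 190, 190, 189, 193, 191, 192, 190, 192, 193] [215, 214, 213, 214, 211, 177, 110, 43, 45, 77, 103, 124, 152, 182, 192, 194, 191, 190, 190, 189, 189, 191, 190, 191]
[186, 187, 186, 186, 187, 186, 186, 186, 186, 185, 185, 186, 185, 184, 184, 183, 183, 181, 182, 180, 180, 179, 174, 149, 99, 56, 73, 129, 175, 195, 195, 173, 130, 104, 122, 149, 167, 176, 179, 180]
[160, 159, 159, 157, 158, 156, 156, 154, 154, 154, 152, 153, 152, 151, 150, 150, 151, 149, 149, 149, 148, 147, 147, 138, 109, 65, 38, 46, 73, 99, 112, 117, 105, 78, 51, 51, 56, 63, 72, 80]
[137, 136, 136, 134, 134, 134, 133, 133, 132, 131, 129, 129, 128, 128, 127, 125, 126, 125, 124, 124, 123, 123, 121, 114, 93, 57, 30, 41, 69, 97, 110, 112, 105, 83, 63, 61, 59, 55, 56, 58]
```

The top view shows the stop plate, then one dark cap, then steel with no gap: the tube is against the stop and stayed there. Handing in.

```bash
python3 -c "
from station import sign_off
print(sign_off())"
```

```text
the job is handed in; nothing more can be done
None
```

The larger steel tube is in the V-groove with its end against the stop plate, and I handed the job in at about 27 s. The first push rolled it back off the ramp before it cleared the crest; the second got it in. No judge's verdict came back.

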